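# Prove the stop of the decorating wheel, then hold its speed at the mark

### The arm

A 6-joint arm with a two-finger parallel gripper is mounted at the origin on the work surface. World frame = base frame: x ahead of the robot, y to its left, z up, the work surface at z = 0. Lengths are in m, angles in rad, forces in N, time in s.
With the tool pointing down it reaches from about 0.35 to 0.975 m from the base axis. Payload 4.9 kg.
Tool frame: the origin (TCP) lies midway between the tips of the shut fingers; the grasp point (between the pads) lies 19 mm behind it; z points along the fingers, y is the direction in which the jaws open and shut (so a half turn about z gives the same grasp; the last joint's range is limited). The gripper opens to 85 mm and grips with 20 to 120 N. Pads are 22 mm wide; open, the fingers measure 114 mm over their backs; the gripper's body (76 mm by 85 mm) begins 54 mm behind the grasp point. The pads swing forward as they close: fully open they stand 13 mm farther back than shut.
Start: joints at [-1.27, 0.053, 1.613, -0, 1.476, -0.119], TCP at [0.255, -0.571, 0.231] pointing down, gripper open.
Joint ranges: [-3.01, 3.01], [-1.01, 2.22], [0.06, 2.58], [-1.02, 4.17], [0.09, 2.62], [-3.14, 3.14]. Speed limits (rad/s): [2.57, 2.57, 3.14, 3.14, 3.14, 3.14].

### API

Orientations are given as a unit quaternion [w, x, y, z].
In Python, from plant import * gives the robot as it stands.
- The arm moves only by the tool step_arm, never from a script. Its argument "rows" is a list of rows, each an object of numbers: "claw": the closure, from -1 (fully open) to 1 (shut), so that 0 is half open; "x", "y", "z": the shift along the tool's x, y, z scaled (see below); "wx", "wy", "wz": the turn, a rotation vector about the tool's x, y, z scaled (see below). A call has exactly 8 rows; each row is the pose to reach, as a shift and turn from the pose commanded when the call began, along the tool's axes at that moment; what a row does not reach only later rows make up. The controller multiplies each number of a shift by 0.1 m and each number of a turn by 2 rad. A row lasts 1/8 s, in which the tool goes at most 62.5 mm and 10.7 degrees, less where a joint would pass 70% of its speed; a pose out of reach is approached as far as the arm can. A call with a number of a shift or a turn outside -1 to 1 is refused whole. A call with a gripper value outside its range is refused whole. The fingers move at their own pace and stop on an object; the grip force is fixed at half the most. Time passes only in rows, so rows that repeat a pose let the fingers close, or fill a call up. It gives the time, the measured TCP pose, the force and the opening at its end, in the units of the state.
- state(): the state, without advancing time (a new reading comes with each control period).
- grab_frame(name): name is "scene" or "top"; returns the picture (420x560x3 uint8, red, green, blue); there is no depth.
- get_calibration(name): a dict with "fov_y" (degrees; the focal length in pixels is half the picture's height over the tangent of half this angle, whatever the lens; pixels are square), "cx", "cy" (the principal point, pixels), "T" (4x4, takes a point from camera to world coordinates). Camera axes: x right, y down, z forward; pixel columns grow to the right and rows downward; lengths in m; the calibration is good to about 2 mm. A picture is of the moment at which its call begins. get_calibration takes no time and is no camera call.
- job_done(): hands the job in, once; it reports no verdict.
The state is a dict: "time": time; "joint_pos": joint angles; "joint_vel": joint speeds; "joint_efforts": joint torques, N m; "tool_pos": TCP position; "tool_rot": TCP orientation; "contact_force": force on the tool from outside, world axes, zero at the start; "ft_torque": the same for the moment, N m; "gripper_width": opening from 0.0 (shut) to 1.0 (fully open).
Only numpy, scipy, OpenCV 4.12 (cv2) and the standard library are available. Lean on these libraries where they do the work, as an engineer would, in place of code of your own. Each camera call takes 0.05 s, during which the arm holds its last target.

### The job

The decorating wheel has just been switched on: cycle its emergency stop, pressing the mushroom button down until it latches and then twisting it clockwise and letting go so that it springs back up. Then bring the wheel up to working speed by drawing the T-handle of the spring-return speed control towards you until its index lines up with the set marker, without running well past it, and finish while still holding it there against its spring, as the wheel must keep that speed while the cup is painted. Do not shift the marker or disturb the other things on the bench.

Things in the scene. Friction and masses are not known exactly. Their poses are not given: they have to be found in the camera images.
- stop_top (a point): centre of the crown of the emergency stop's mushroom head. The head is a ribbed disc 40 mm in diameter and 24 mm tall (the crown is its top face) on a 17 mm stem. It stands on a fixed box 82 x 82 mm, 58 mm high, in its middle; released, the crown is 98 mm above the bench and the head's underside 16 mm above the box, latched about 7 mm lower. The box stands either to the left or to the right of the speed control and may be turned; z is up
- stop_press (a joint): how far the mushroom head is pressed, m: 0 released, 0.0075 fully down. It snaps past a detent (about 8 N) and then stays latched at about 0.0069 when let go
- stop_turn (a joint): twist of the mushroom head, rad, clockwise seen from above: 0 at rest, stop at 0.95. The latch is free beyond about 0.6; the twist has a weak return spring. A gripped head cannot rise until the fingers let go: open them while it is still twisted and it springs up to stop_press 0
- grip (a point): centre of the T-handle's cross-bar, a round bar 14 mm thick and 64 mm long lying level along this frame's y, 95 mm above the bench, on a 12 mm stem 45 mm above the control's housing (250 long x 100 x 50 mm high, fixed, turned by up to about 0.4 rad). It slides along its frame's -x, roughly towards the robot; 25 mm and more is free on either side of the bar for fingers that close along x
- handle (a joint): how far the handle is drawn, m: 0 at rest, end stop at 0.100. A spring always pulls it back, 4 N at rest growing by 1.1 N per 10 mm
- pointer (a point): tip of the steel index finger on the handle's carriage, which moves with the handle above a scale with 10 mm divisions (41 mm to the +y side of the bar's centre, 41 mm lower, same x as the bar's axis; a black index 3 mm wide that shows beside the bar's end). Its frame is turned as the control
- mark (a point): tip of the index of the set marker, a brass clamp block 14 x 14 x 12 mm with a small thumbscrew and a 3 mm wide index on the rail along the scale, on the +y side of the handle, 54 mm above the bench. Same axes as pointer: the two indexes line up when pointer has the same x along these axes (zero difference). It stands 45 to 85 mm from where the handle rests
- jar: round white jar, 74 mm wide, with a wooden lid and a mushroom-shaped wooden lid knob, 90 mm tall in all; loose and no part of the job; origin at its underside
- cup: dark tapered cup, 84 mm wide at the rim, 95 mm tall, standing behind the speed control; origin at its underside
- bowl: small bowl, 110 mm wide, 45 mm tall, behind the speed control; origin at its underside
- brush: paint brush 220 mm long, lying at the right; origin under its middle
- rib: flat wooden rib, 45 x 95 x 6 mm, lying at the left of the speed control's far end; origin under its middle
- loop_tool: loop trimming tool 170 mm long, lying flat; origin under its middle
- spray: spray bottle, 74 mm wide, 185 mm tall, at the left; origin at its underside
There are look-alikes about, which are no part of the job. Leave any blue look-alike of the part that bears stop_top alone.

How it is judged:
On the way, in this order (a step that is already met when the one before it is completed fails the run):
1. the mushroom button is pressed down past its latch (value of joint stop_press above 0.0058 m), for 0.2 s.
2. the pressed button is twisted clockwise to release the latch (value of joint stop_turn above 0.5 rad), for 0.05 s.
3. the button has sprung back up and is let go (value of joint stop_press below 0.0015 m and value of joint stop_turn below 0.2 rad and contact force between the fingers and stop below 0.3 N), for 0.2 s.
4. the handle is drawn until its index lines up with the marker (x of pointer in the frame of mark between -0.005 and 0.005 m), for 0.2 s.
At the end, for the whole second after the job is handed in: The gripper still holds the T-handle against its spring (more than 4 N between fingers and handle), at rest, with its index within 5 mm of the set marker's along the scale; the emergency stop is released, fully up and untwisted (all of step 4 and contact force between the fingers and handle above 4 N and velocity of joint handle between -0.01 and 0.01 m/s and value of joint stop_press below 0.0015 m and value of joint stop_turn below 0.2 rad); the arm keeps its last pose, push and grip.
It fails at once if the handle is drawn more than 15 mm past the marker (x of pointer in the frame of mark below -0.015 m).
It fails at once if the set marker is shifted by more than 4 mm (distance of mark from where it was at the start of the episode above 0.004 m).
It fails at once if another thing on the bench is pushed by more than 25 mm or knocked over (distance of any of jar, cup, bowl, brush, rib, loop_tool, spray from where it was at the start of the episode above 0.025 m or angle between any of jar, cup, bowl, spray's own z axis and vertical above 0.4 rad).
It also fails if it takes over 51 s, if anything falls off the work surface, if the arm or the gripper's body presses on something with over 40 N, if the wrist force passes 120 N, or if a joint passes its speed limit or range.

## Working session

There is one attempt and no reset: what is moved stays moved. The work goes in short steps, Python scripts to look and compute and a tool call to move; the robot and the scene stay as the last step left them, time stands still between calls to the robot, and variables do not carry over. Pictures are saved under pics/ and viewed, and the job is handed in when it is done.

Besides the shell and the picture viewer there is one more tool, called as name([rows], argument=value, ...), one row to a line, values as JSON. step_arm: Moves the arm, as the interface text tells. Shifts and turns lie within -1 to 1; 1 stands for 0.1 m of shift or 2 rad of turn. Its arguments: {"type":"object","properties":{"rows":{"type":"array"}},"required":["rows"]}

```bash
mkdir -p pics; ls
python3 - <<'E'
from plant import *
import cv2
for n in("scene","top"):
    cv2.imwrite(f"pics/{n}0.png",grab_frame(n)[:,:,::-1]); print(n,get_calibration(n))
print(state())
E
```

```text
pics
scene {'fov_y': 55.640833976436376, 'cx': 278.5510043521544, 'cy': 209.4169922395069, 'T': array([[-0.28838267,  0.59210746, -0.75249199,  1.38761084],
       [ 0.95744004,  0.16846651, -0.2343664 ,  0.28144238],
       [-0.0120004 , -0.78805316, -0.61549021,  0.76927476],
       [ 0.        ,  0.        ,  0.        ,  1.        ]])}
top {'fov_y': 51.750789707562824, 'cx': 274.75549598140725, 'cy': 213.7942846077916, 'T': array([[ 2.78014333e-02, -9.89289169e-01,  1.43296965e-01,
         3.63554238e-01],
       [-9.99613347e-01, -2.75840545e-02,  3.50375452e-03,
         5.01757084e-02],
       [ 4.86484888e-04, -1.43338968e-01, -9.89673534e-01,
         1.49356316e+00],
       [ 0.00000000e+00,  0.00000000e+00,  0.00000000e+00,
         1.00000000e+00]])}
{'time': 0.1, 'joint_pos': array([-1.27000977e+00,  5.32852467e-02,  1.61414020e+00,  2.16785402e-06,
        1.47604298e+00, -1.19023519e-01]), 'joint_vel': array([ 0.00023181, -0.00264187, -0.00295013, -0.00080473, -0.00010194,
       -0.00015048]), 'joint_efforts': array([ 4.55633244e-04, -3.94904673e+01, -3.71362281e+01, -1.61089688e-04,
        3.90100060e-03, -1.00852574e-05]), 'tool_pos': array([ 0.25455989, -0.57018808,  0.2301993 ]), 'tool_rot': array([-9.34112698e-04,  9.78050298e-01,  2.08366828e-01, -8.40446389e-05]), 'contact_force': array([-0.60039874,  0.54916114,  0.68283686]), 'ft_torque': array([-0.03161286, -0.00344353, -0.00050666]), 'gripper_width': 0.9991618309475686}
```

View pics/scene0.png

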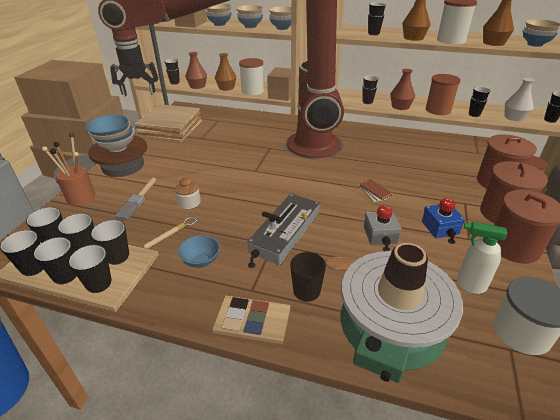

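View pics/top0.png

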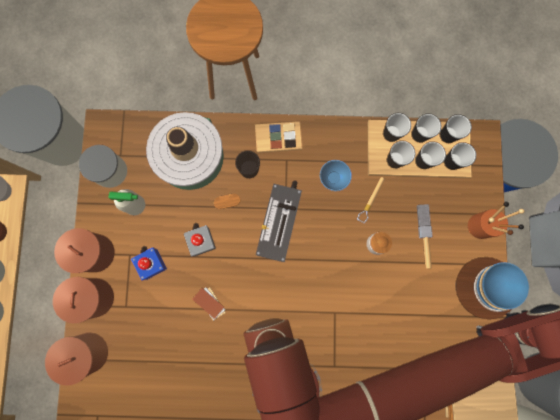

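Candidates for the stop: the grey box with red mushroom (scene 384,212; top 198,240), and the blue box (scene 447,205; top 145,264). The grey one fits, since the blue one is the excluded look-alike. I'll enlarge both views to confirm.

Run:
```python
import cv2
a=cv2.imread("pics/scene0.png");b=cv2.imread("pics/top0.png")
c=lambda im,x,y,w,h,s,n:cv2.imwrite(f"pics/{n}.png",cv2.resize(im[y:y+h,x:x+w],None,fx=s,fy=s,interpolation=cv2.INTER_CUBIC))
c(a,240,185,100,75,8,"s_ctl");c(a,350,190,120,60,6,"s_stop")
c(b,245,175,70,92,6,"t_ctl");c(b,130,215,90,70,8,"t_stop")
```

```text
(no output)
```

View pics/s_ctl.png

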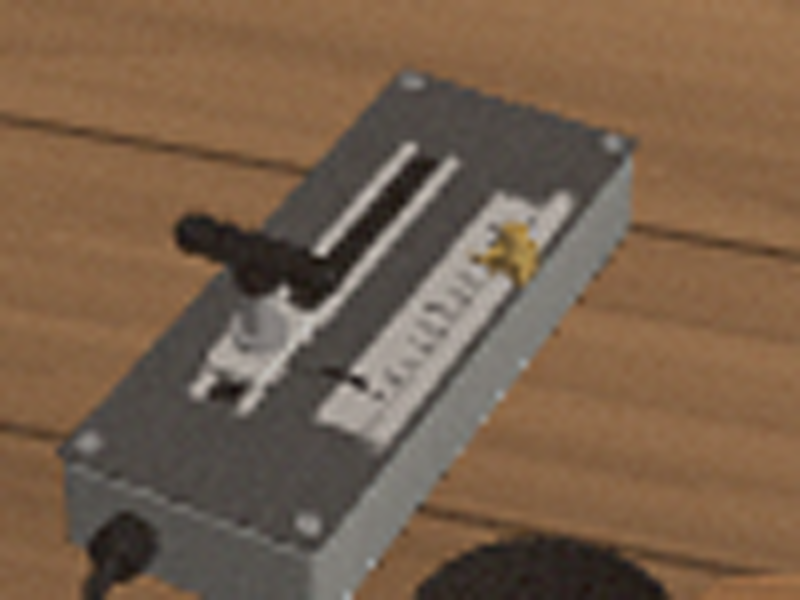

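View pics/s_stop.png

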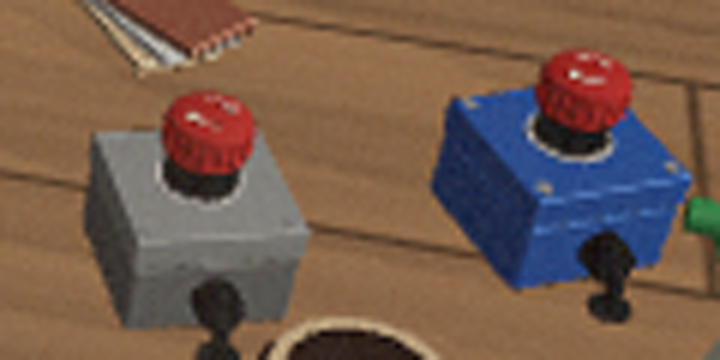

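View pics/t_ctl.png

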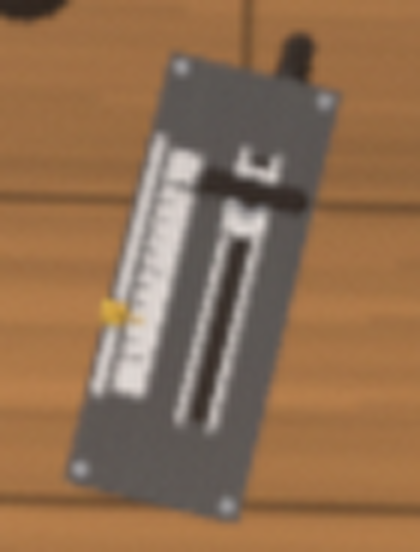

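View pics/t_stop.png

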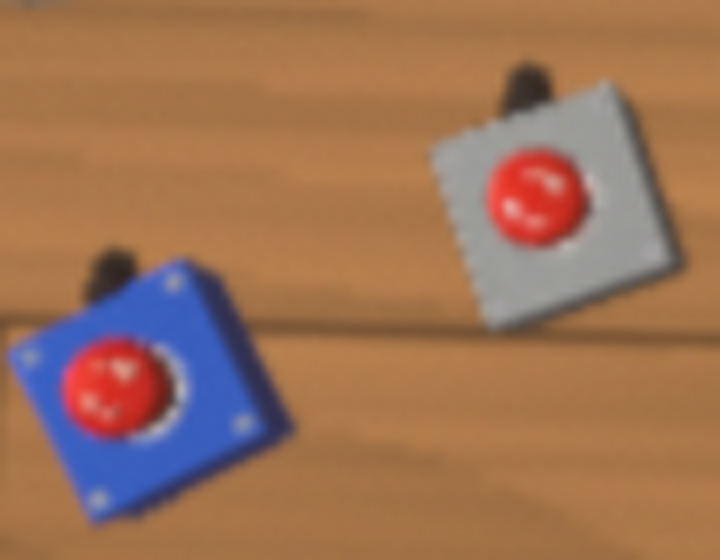

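Confirmed: the grey box (top view, head at crop 537,197) is the one with the red mushroom. The T-bar runs through about top crop (250,191), the black pointer is at its left end, and the brass marker is at top crop (115,312). Now triangulating.

```bash
cat > h.py <<'E'
import numpy as np
from plant import *
C={n:get_calibration(n) for n in("scene","top")}
def ray(n,p):
    c=C[n];f=210/np.tan(np.radians(c["fov_y"]/2))
    d=c["T"][:3,:3]@np.array([(p[0]-c["cx"])/f,(p[1]-c["cy"])/f,1]);return c["T"][:3,3],d/np.linalg.norm(d)
def proj(n,P):
    c=C[n];f=210/np.tan(np.radians(c["fov_y"]/2));q=c["T"][:3,:3].T@(np.array(P)-c["T"][:3,3]);return np.array([f*q[0]/q[2]+c["cx"],f*q[1]/q[2]+c["cy"]])
def pl(n,p,z):
    o,d=ray(n,p);return o+d*(z-o[2])/d[2]
def tri(a,b):
    o1,d1=ray("scene",a);o2,d2=ray("top",b)
    A=np.stack([d1,-d2],1);t=np.linalg.lstsq(A,o2-o1,rcond=None)[0]
    P,Q=o1+t[0]*d1,o2+t[1]*d2;return (P+Q)/2,np.linalg.norm(P-Q)
def cr(p,x,y,s):return ((p[0]+.5)/s-.5+x,(p[1]+.5)/s-.5+y)
E
python3 - <<'E'
from h import *
np.set_printoptions(precision=4,suppress=True)
sc=lambda *p:cr(p,240,185,8); ss=lambda *p:cr(p,350,190,6); tc=lambda *p:cr(p,245,175,6); ts=lambda *p:cr(p,130,215,8)
print("stop",tri(ss(210,114),ts(537,197)), pl("top",ts(537,197),.098),pl("scene",ss(210,114),.098))
b=[pl("top",ts(*p),.058) for p in((432,155),(608,82),(683,265),(493,328))]
print("box",np.mean(b,0),*b)
s=[pl("top",tc(*p),.05) for p in((180,66),(325,101),(80,468),(227,505))]
s2=[pl("scene",sc(*p),.05) for p in((308,523),(90,442),(612,144),(412,82))]
for q in(s,s2):
    print(np.mean(q,0),q)
    d=(q[0]+q[1]-q[2]-q[3])[:2];print("yaw",np.arctan2(d[1],d[0]),np.linalg.norm(d)/2)
print("bar tri",tri(sc(256,257),tc(248,191)),pl("scene",sc(256,257),.095),pl("top",tc(248,191),.095))
print("ends scene",pl("scene",sc(195,232),.095),pl("scene",sc(318,283),.095))
print("pointer scene",pl("scene",sc(365,385),.054),"top",pl("top",tc(195,180),.054))
print("mark scene",pl("scene",sc(478,258),.054),"top",pl("top",tc(140,318),.054),)
E
```

```text
stop (array([0.4763, 0.3048, 0.0925]), np.float64(0.002026643171739725)) [0.4758 0.3048 0.098 ] [0.484  0.3036 0.098 ]
box [0.475  0.3048 0.058 ] [0.4953 0.3567 0.058 ] [0.5278 0.2851 0.058 ] [0.4525 0.2502 0.058 ] [0.4243 0.3274 0.058 ]
[0.5461 0.042  0.05  ] [array([0.6695, 0.0586, 0.05  ]), array([ 0.6516, -0.024 ,  0.05  ]), array([0.4407, 0.1076, 0.05  ]), array([0.4226, 0.0257, 0.05  ])]
yaw -0.2124713429073963 0.23414383113745602
[0.5502 0.0399 0.05  ] [array([0.6723, 0.0557, 0.05  ]), array([ 0.6552, -0.0258,  0.05  ]), array([0.4455, 0.1061, 0.05  ]), array([0.4277, 0.0235, 0.05  ])]
yaw -0.2161297228768397 0.23256301237067328
bar tri (array([0.593 , 0.0166, 0.0904]), np.float64(0.005371198961495191)) [0.5988 0.0158 0.095 ] [0.5915 0.0193 0.095 ]
ends scene [ 0.5917 -0.0082  0.095 ] [0.6063 0.0398 0.095 ]
pointer scene [0.6065 0.056  0.054 ] top [0.6036 0.0483 0.054 ]
mark scene [0.5297 0.0759 0.054 ] top [0.5248 0.0768 0.054 ]
```

step_arm([
  {"claw": -1,"x": 0.1,"y": -0.125,"z": 0,"wx": 0,"wy": 0,"wz": 0},
  {"claw": -1,"x": 0.2,"y": -0.25,"z": 0,"wx": 0,"wy": 0,"wz": 0},
  {"claw": -1,"x": 0.3,"y": -0.375,"z": 0,"wx": 0,"wy": 0,"wz": 0},
  {"claw": -1,"x": 0.4,"y": -0.5,"z": 0,"wx": 0,"wy": 0,"wz": 0},
  {"claw": -1,"x": 0.5,"y": -0.625,"z": 0,"wx": 0,"wy": 0,"wz": 0},
  {"claw": -1,"x": 0.6,"y": -0.75,"z": 0,"wx": 0,"wy": 0,"wz": 0},
  {"claw": -1,"x": 0.7,"y": -0.875,"z": 0,"wx": 0,"wy": 0,"wz": 0},
  {"claw": -1,"x": 0.8,"y": -1,"z": 0,"wx": 0,"wy": 0,"wz": 0},
])

```text
time: 1.1
tool_pos: [0.2873, -0.4458, 0.2313]
tool_rot: [0.0, 0.978, 0.208, 0.0]
contact_force: [-0.2, -0.4, -0.9]
gripper_width: 0.999
```

step_arm([
  {"claw": -1,"x": 0.1,"y": -0.125,"z": 0,"wx": 0,"wy": 0,"wz": 0},
  {"claw": -1,"x": 0.2,"y": -0.25,"z": 0,"wx": 0,"wy": 0,"wz": 0},
  {"claw": -1,"x": 0.3,"y": -0.375,"z": 0,"wx": 0,"wy": 0,"wz": 0},
  {"claw": -1,"x": 0.4,"y": -0.5,"z": 0,"wx": 0,"wy": 0,"wz": 0},
  {"claw": -1,"x": 0.5,"y": -0.625,"z": 0,"wx": 0,"wy": 0,"wz": 0},
  {"claw": -1,"x": 0.6,"y": -0.75,"z": 0,"wx": 0,"wy": 0,"wz": 0},
  {"claw": -1,"x": 0.7,"y": -0.875,"z": 0,"wx": 0,"wy": 0,"wz": 0},
  {"claw": -1,"x": 0.8,"y": -1,"z": 0,"wx": 0,"wy": 0,"wz": 0},
])

```text
time: 2.1
tool_pos: [0.3196, -0.3218, 0.2313]
tool_rot: [0.0, 0.978, 0.208, 0.0]
contact_force: [-0.1, -0.4, 0.5]
gripper_width: 1.002
```

step_arm([
  {"claw": -1,"x": 0.1,"y": -0.125,"z": 0,"wx": 0,"wy": 0,"wz": 0},
  {"claw": -1,"x": 0.2,"y": -0.25,"z": 0,"wx": 0,"wy": 0,"wz": 0},
  {"claw": -1,"x": 0.3,"y": -0.375,"z": 0,"wx": 0,"wy": 0,"wz": 0},
  {"claw": -1,"x": 0.4,"y": -0.5,"z": 0,"wx": 0,"wy": 0,"wz": 0},
  {"claw": -1,"x": 0.5,"y": -0.625,"z": 0,"wx": 0,"wy": 0,"wz": 0},
  {"claw": -1,"x": 0.6,"y": -0.75,"z": 0,"wx": 0,"wy": 0,"wz": 0},
  {"claw": -1,"x": 0.7,"y": -0.875,"z": 0,"wx": 0,"wy": 0,"wz": 0},
  {"claw": -1,"x": 0.8,"y": -1,"z": 0,"wx": 0,"wy": 0,"wz": 0},
])

```text
time: 3.1
tool_pos: [0.3519, -0.1979, 0.2313]
tool_rot: [-0.0, 0.978, 0.208, 0.0]
contact_force: [0.3, -0.7, -0.2]
gripper_width: 1.0
```

step_arm([
  {"claw": -1,"x": 0.1,"y": -0.125,"z": 0,"wx": 0,"wy": 0,"wz": 0},
  {"claw": -1,"x": 0.2,"y": -0.25,"z": 0,"wx": 0,"wy": 0,"wz": 0},
  {"claw": -1,"x": 0.3,"y": -0.375,"z": 0,"wx": 0,"wy": 0,"wz": 0},
  {"claw": -1,"x": 0.4,"y": -0.5,"z": 0,"wx": 0,"wy": 0,"wz": 0},
  {"claw": -1,"x": 0.5,"y": -0.625,"z": 0,"wx": 0,"wy": 0,"wz": 0},
  {"claw": -1,"x": 0.6,"y": -0.75,"z": 0,"wx": 0,"wy": 0,"wz": 0},
  {"claw": -1,"x": 0.7,"y": -0.875,"z": 0,"wx": 0,"wy": 0,"wz": 0},
  {"claw": -1,"x": 0.8,"y": -1,"z": 0,"wx": 0,"wy": 0,"wz": 0},
])

```text
time: 4.1
tool_pos: [0.384, -0.074, 0.2313]
tool_rot: [0.0, 0.978, 0.208, 0.0]
contact_force: [-0.1, 0.2, 0.5]
gripper_width: 1.001
```

step_arm([
  {"claw": -1,"x": 0.1,"y": -0.125,"z": 0,"wx": 0,"wy": 0,"wz": 0},
  {"claw": -1,"x": 0.2,"y": -0.25,"z": 0,"wx": 0,"wy": 0,"wz": 0},
  {"claw": -1,"x": 0.3,"y": -0.375,"z": 0,"wx": 0,"wy": 0,"wz": 0},
  {"claw": -1,"x": 0.4,"y": -0.5,"z": 0,"wx": 0,"wy": 0,"wz": 0},
  {"claw": -1,"x": 0.5,"y": -0.625,"z": 0,"wx": 0,"wy": 0,"wz": 0},
  {"claw": -1,"x": 0.6,"y": -0.75,"z": 0,"wx": 0,"wy": 0,"wz": 0},
  {"claw": -1,"x": 0.7,"y": -0.875,"z": 0,"wx": 0,"wy": 0,"wz": 0},
  {"claw": -1,"x": 0.8,"y": -1,"z": 0,"wx": 0,"wy": 0,"wz": 0},
])

```text
time: 5.1
tool_pos: [0.4162, 0.05, 0.2313]
tool_rot: [-0.0, 0.978, 0.208, 0.0]
contact_force: [0.4, 0.4, 0.1]
gripper_width: 1.003
```

step_arm([
  {"claw": -1,"x": 0.1,"y": -0.125,"z": 0,"wx": 0,"wy": 0,"wz": 0},
  {"claw": -1,"x": 0.2,"y": -0.25,"z": 0,"wx": 0,"wy": 0,"wz": 0},
  {"claw": -1,"x": 0.3,"y": -0.375,"z": 0,"wx": 0,"wy": 0,"wz": 0},
  {"claw": -1,"x": 0.4,"y": -0.5,"z": 0,"wx": 0,"wy": 0,"wz": 0},
  {"claw": -1,"x": 0.5,"y": -0.625,"z": 0,"wx": 0,"wy": 0,"wz": 0},
  {"claw": -1,"x": 0.6,"y": -0.75,"z": 0,"wx": 0,"wy": 0,"wz": 0},
  {"claw": -1,"x": 0.7,"y": -0.875,"z": 0,"wx": 0,"wy": 0,"wz": 0},
  {"claw": -1,"x": 0.8,"y": -1,"z": 0,"wx": 0,"wy": 0,"wz": 0},
])

```text
time: 6.1
tool_pos: [0.4488, 0.1739, 0.2313]
tool_rot: [-0.0, 0.978, 0.208, -0.0]
contact_force: [0.7, 0.2, -0.3]
gripper_width: 1.002
```

step_arm([
  {"claw": -1,"x": 0.1,"y": -0.125,"z": 0.05,"wx": 0,"wy": 0,"wz": -0.06},
  {"claw": -1,"x": 0.2,"y": -0.25,"z": 0.1,"wx": 0,"wy": 0,"wz": -0.13},
  {"claw": -1,"x": 0.3,"y": -0.375,"z": 0.2,"wx": 0,"wy": 0,"wz": -0.2},
  {"claw": -1,"x": 0.4,"y": -0.5,"z": 0.3,"wx": 0,"wy": 0,"wz": -0.27},
  {"claw": -1,"x": 0.5,"y": -0.65,"z": 0.4,"wx": 0,"wy": 0,"wz": -0.34},
  {"claw": -1,"x": 0.6,"y": -0.8,"z": 0.5,"wx": 0,"wy": 0,"wz": -0.41},
  {"claw": -1,"x": 0.7,"y": -0.9,"z": 0.6,"wx": 0,"wy": 0,"wz": -0.47},
  {"claw": -1,"x": 0.8,"y": -1,"z": 0.6,"wx": 0,"wy": 0,"wz": -0.47},
])

```text
time: 7.1
tool_pos: [0.4804, 0.2975, 0.1701]
tool_rot: [-0.0, 0.778, 0.628, -0.001]
contact_force: [-0.4, -0.7, 0.2]
gripper_width: 1.001
```

```bash
cat > snap.py <<'E'
import sys,cv2
from h import *
def snap(tag,crops):
    for n,(x,y,w,h,s) in crops.items():
        im=grab_frame(n)[:,:,::-1];cv2.imwrite(f"pics/{n}_{tag}_full.png",im)
        cv2.imwrite(f"pics/{n}_{tag}.png",cv2.resize(im[y:y+h,x:x+w],None,fx=s,fy=s,interpolation=cv2.INTER_CUBIC))
E
python3 - <<'E'
from snap import *
snap("a",{"scene":(320,130,130,110,6),"top":(130,190,130,100,6)})
s=state();print(s["tool_pos"],s["tool_rot"],s["time"])
from scipy.spatial.transform import Rotation as R
q=s["tool_rot"];print(R.from_quat([q[1],q[2],q[3],q[0]]).as_matrix())
for n in C:print(n,proj(n,s["tool_pos"]),proj(n,[.479,.3045,.098]))
E
```

```text
[0.48125529 0.29803633 0.17154782] [-2.79571606e-05  7.77879310e-01  6.28413666e-01  2.05518342e-04] 7.2
[[ 2.10192445e-01  9.77659990e-01  2.84599608e-04]
 [ 9.77659967e-01 -2.10192528e-01  3.01795663e-04]
 [ 3.54874256e-04  2.14806475e-04 -9.99999914e-01]]
scene [386.76378088 185.5160516 ] [385.07301278 207.55364611]
top [194.72240849 235.41376517] [196.83984352 238.19222658]
```

View pics/scene_a.png

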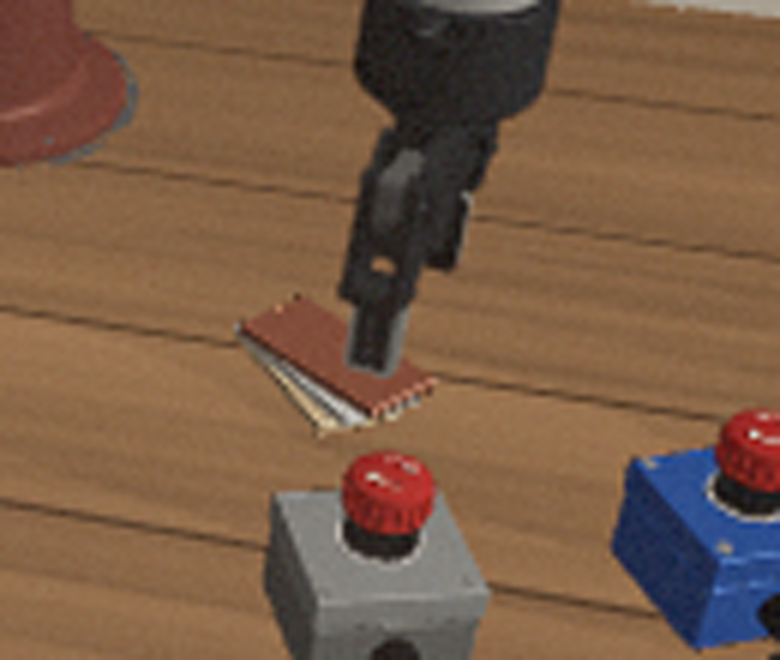

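View pics/top_a.png

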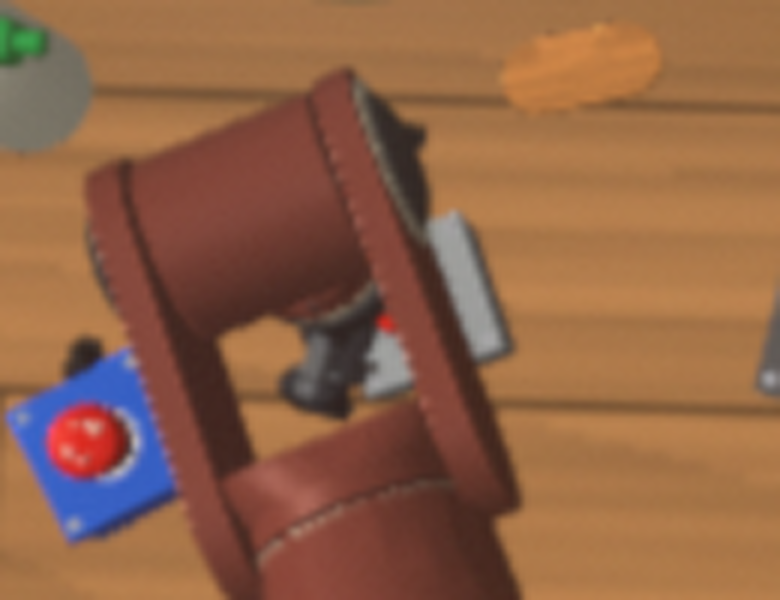

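Run:
```python
from h import *
t=np.array([.4812,.298,.1715]);y=np.array([.9777,-.2102,0]);x=np.array([.21,.9777,0])
for s in(1,-1):
  for d in (.0425,.057):
    print(s,d,[(proj("scene",t+s*d*y+x*e+np.array([0,0,.013]))-[320,130])*6 for e in(-.011,.011)])
# stop in scene: crown at various candidates
for P in([.479,.3045,.098],[.484,.3036,.098],[.4758,.3048,.098]): print((proj("scene",P)-[320,130])*6,(proj("top",P)-[130,215])*8)
```

```text
1 0.0425 [array([350.1216159 , 351.24436477]), array([400.97602295, 365.29575372])]
1 0.057 [array([339.38705374, 368.7577549 ]), array([390.65840715, 383.09970941])]
-1 0.0425 [array([409.037325  , 255.12364897]), array([457.57246781, 267.63359843])]
-1 0.057 [array([418.45292653, 239.76213719]), array([466.61257635, 252.03409415])]
[390.4380767  465.32187669] [534.71874819 185.53781262]
[387.4686547  471.45026548] [537.60744086 173.25609895]
[391.71362942 461.31998667] [533.55148077 193.42368711]
```

Run:
```python
from h import *
for p in((95,132),(308,232),(137,243)): print(pl("scene",cr(p,350,190,6),.058))
print((pl("scene",cr((95,132),350,190,6),.058)+pl("scene",cr((308,232),350,190,6),.058))/2)
```

```text
[0.45941409 0.25348955 0.058     ]
[0.50658766 0.35512372 0.058     ]
[0.5355167  0.28167192 0.058     ]
[0.48300088 0.30430664 0.058     ]
```

step_arm([
  {"claw": -1,"x": 0.03,"y": -0.01,"z": 0.1,"wx": 0,"wy": 0,"wz": 0},
  {"claw": -1,"x": 0.06,"y": -0.02,"z": 0.25,"wx": 0,"wy": 0,"wz": 0},
  {"claw": -1,"x": 0.06,"y": -0.03,"z": 0.4,"wx": 0,"wy": 0,"wz": 0},
  {"claw": -1,"x": 0.06,"y": -0.03,"z": 0.55,"wx": 0,"wy": 0,"wz": 0},
  {"claw": -1,"x": 0.06,"y": -0.03,"z": 0.7,"wx": 0,"wy": 0,"wz": 0},
  {"claw": -1,"x": 0.06,"y": -0.03,"z": 0.85,"wx": 0,"wy": 0,"wz": 0},
  {"claw": -1,"x": 0.06,"y": -0.03,"z": 0.95,"wx": 0,"wy": 0,"wz": 0},
  {"claw": -1,"x": 0.06,"y": -0.03,"z": 1.0,"wx": 0,"wy": 0,"wz": 0},
])

```text
time: 8.2
tool_pos: [0.4789, 0.3031, 0.0704]
tool_rot: [-0.0, 0.778, 0.629, -0.0]
contact_force: [0.4, 0.4, 0.0]
gripper_width: 0.996
```

step_arm([
  {"claw": -0.5,"x": 0,"y": 0,"z": 0.03,"wx": 0,"wy": 0,"wz": 0},
  {"claw": -0.2,"x": 0,"y": 0,"z": 0.03,"wx": 0,"wy": 0,"wz": 0},
  {"claw": 0,"x": 0,"y": 0,"z": 0.03,"wx": 0,"wy": 0,"wz": 0},
  {"claw": 0.1,"x": 0,"y": 0,"z": 0.03,"wx": 0,"wy": 0,"wz": 0},
  {"claw": 0.3,"x": 0,"y": 0,"z": 0.03,"wx": 0,"wy": 0,"wz": 0},
  {"claw": 1,"x": 0,"y": 0,"z": 0.03,"wx": 0,"wy": 0,"wz": 0},
  {"claw": 1,"x": 0,"y": 0,"z": 0.03,"wx": 0,"wy": 0,"wz": 0},
  {"claw": 1,"x": 0,"y": 0,"z": 0.03,"wx": 0,"wy": 0,"wz": 0},
])

```text
time: 9.2
tool_pos: [0.4789, 0.3035, 0.0685]
tool_rot: [-0.0, 0.778, 0.629, -0.0]
contact_force: [-5.4, 1.8, 4.2]
gripper_width: 0.449
```

Run:
```python
from snap import *
snap("b",{"scene":(320,150,130,110,6)})
s=state();print({k:s[k] for k in("tool_pos","contact_force","ft_torque","gripper_width","time")})
```

```text
{'tool_pos': array([0.47889094, 0.30349734, 0.06847271]), 'contact_force': array([-4.57058014,  1.52249136,  4.14294378]), 'ft_torque': array([0.2359246 , 0.67454062, 0.01109807]), 'gripper_width': 0.45095431923857565, 'time': 9.25}
```

View pics/scene_b.png

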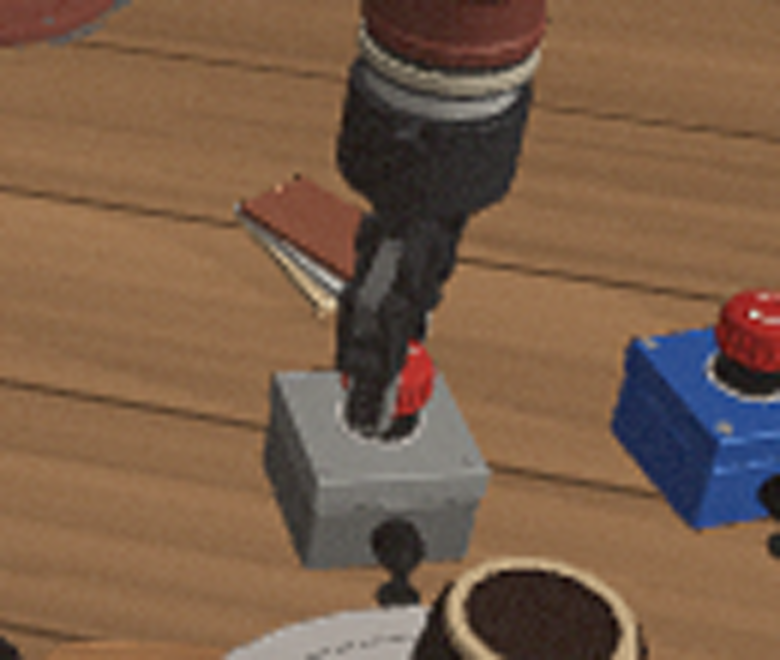

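step_arm([
  {"claw": 1,"x": 0,"y": 0,"z": 0.02,"wx": 0,"wy": 0,"wz": 0},
  {"claw": 1,"x": 0,"y": 0,"z": 0.04,"wx": 0,"wy": 0,"wz": 0},
  {"claw": 1,"x": 0,"y": 0,"z": 0.06,"wx": 0,"wy": 0,"wz": 0},
  {"claw": 1,"x": 0,"y": 0,"z": 0.08,"wx": 0,"wy": 0,"wz": 0},
  {"claw": 1,"x": 0,"y": 0,"z": 0.09,"wx": 0,"wy": 0,"wz": 0},
  {"claw": 1,"x": 0,"y": 0,"z": 0.09,"wx": 0,"wy": 0,"wz": 0},
  {"claw": 1,"x": 0,"y": 0,"z": 0.09,"wx": 0,"wy": 0,"wz": 0},
  {"claw": 1,"x": 0,"y": 0,"z": 0.09,"wx": 0,"wy": 0,"wz": 0},
])

```text
time: 10.25
tool_pos: [0.479, 0.3036, 0.0619]
tool_rot: [-0.0, 0.778, 0.629, -0.001]
contact_force: [-11.7, -0.9, 16.9]
gripper_width: 0.449
```

Run:
```python
from snap import *
snap("c",{"scene":(320,150,130,110,6)})
s=state();print({k:s[k] for k in("tool_pos","contact_force","ft_torque","gripper_width","time")})
```

```text
{'tool_pos': array([0.47904126, 0.30360631, 0.0619049 ]), 'contact_force': array([-11.43877611,  -1.05568526,  16.7807947 ]), 'ft_torque': array([-0.1612927 ,  1.90262018, -0.01956019]), 'gripper_width': 0.4489235737097163, 'time': 10.3}
```

View pics/scene_c.png

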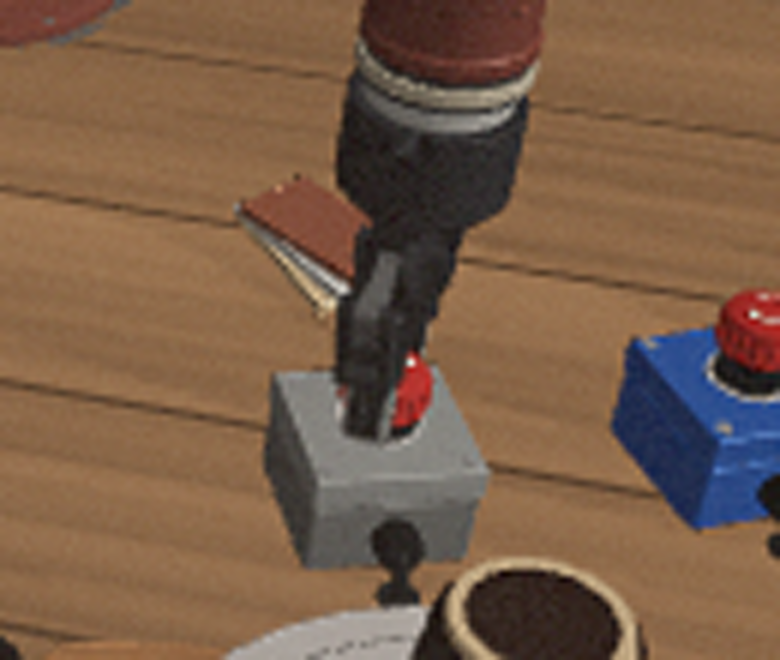

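step_arm([
  {"claw": 1,"x": 0,"y": -0.005,"z": -0.005,"wx": 0,"wy": 0,"wz": 0.07},
  {"claw": 1,"x": 0,"y": -0.01,"z": -0.01,"wx": 0,"wy": 0,"wz": 0.14},
  {"claw": 1,"x": 0,"y": -0.01,"z": -0.01,"wx": 0,"wy": 0,"wz": 0.21},
  {"claw": 1,"x": 0,"y": -0.01,"z": -0.01,"wx": 0,"wy": 0,"wz": 0.28},
  {"claw": 1,"x": 0,"y": -0.01,"z": -0.01,"wx": 0,"wy": 0,"wz": 0.35},
  {"claw": 1,"x": 0,"y": -0.01,"z": -0.01,"wx": 0,"wy": 0,"wz": 0.42},
  {"claw": 1,"x": 0,"y": -0.01,"z": -0.01,"wx": 0,"wy": 0,"wz": 0.42},
  {"claw": 1,"x": 0,"y": -0.01,"z": -0.01,"wx": 0,"wy": 0,"wz": 0.42},
])

```text
time: 11.3
tool_pos: [0.4781, 0.3041, 0.062]
tool_rot: [-0.0, 0.966, 0.257, -0.0]
contact_force: [-9.5, 1.4, 11.9]
gripper_width: 0.449
```

Run:
```python
from snap import *
snap("d",{"scene":(320,150,130,110,6)})
s=state();print({k:s[k] for k in("tool_pos","tool_rot","contact_force","ft_torque","gripper_width","time","joint_pos")})
```

```text
{'tool_pos': array([0.47805165, 0.30407129, 0.06198411]), 'tool_rot': array([-4.85980246e-04,  9.66386275e-01,  2.57093855e-01, -2.85120919e-04]), 'contact_force': array([-8.66582932,  1.99167836, 10.79004995]), 'ft_torque': array([0.08425337, 1.41770576, 0.07847143]), 'gripper_width': 0.4516641492460504, 'time': 11.35, 'joint_pos': array([4.34647441e-01, 8.14942191e-02, 1.88140725e+00, 1.14281590e-03,
       1.17908411e+00, 1.48497965e+00])}
```

View pics/scene_d.png

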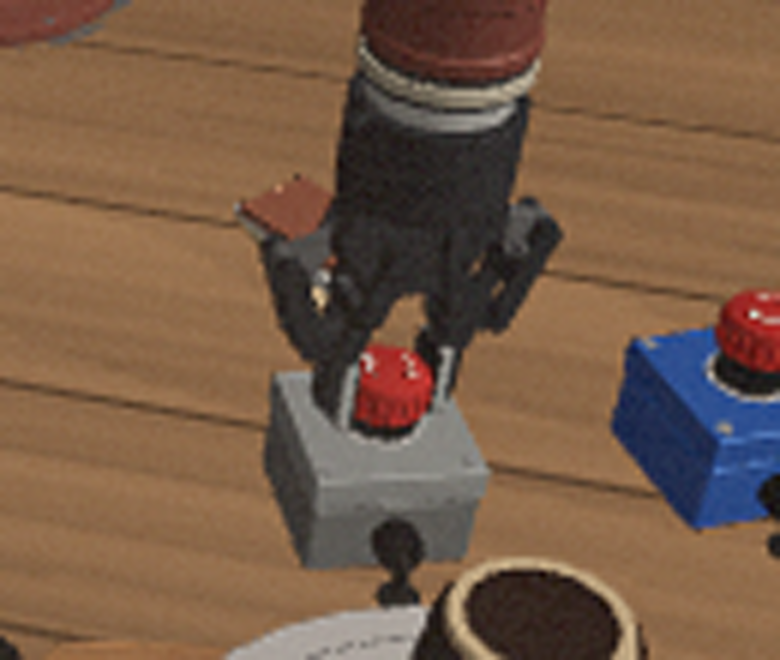

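step_arm([
  {"claw": -1,"x": 0,"y": 0,"z": 0,"wx": 0,"wy": 0,"wz": 0},
  {"claw": -1,"x": 0,"y": 0,"z": 0,"wx": 0,"wy": 0,"wz": 0},
  {"claw": -1,"x": 0,"y": 0,"z": 0,"wx": 0,"wy": 0,"wz": 0},
  {"claw": -1,"x": 0,"y": 0,"z": 0,"wx": 0,"wy": 0,"wz": 0},
  {"claw": -1,"x": 0,"y": 0,"z": 0,"wx": 0,"wy": 0,"wz": 0},
  {"claw": -1,"x": 0,"y": 0,"z": 0,"wx": 0,"wy": 0,"wz": 0},
  {"claw": -1,"x": 0,"y": 0,"z": 0,"wx": 0,"wy": 0,"wz": 0},
  {"claw": -1,"x": 0,"y": 0,"z": 0,"wx": 0,"wy": 0,"wz": 0},
])

```text
time: 12.35
tool_pos: [0.4782, 0.3035, 0.0604]
tool_rot: [0.0, 0.966, 0.257, 0.0]
contact_force: [0.0, -0.1, 0.8]
gripper_width: 1.0
```

Run:
```python
from snap import *
snap("e",{"scene":(320,150,130,110,6)})
s=state();print({k:s[k] for k in("tool_pos","tool_rot","contact_force","ft_torque","gripper_width","time")})
```

```text
{'tool_pos': array([0.47814127, 0.30346886, 0.0603182 ]), 'tool_rot': array([-7.09000310e-07,  9.66410732e-01,  2.57002522e-01,  1.69489888e-05]), 'contact_force': array([ 0.12401152, -0.32018818, -1.17336837]), 'ft_torque': array([ 0.06323335,  0.04235705, -0.01157579]), 'gripper_width': 1.001280863787082, 'time': 12.4}
```

View pics/scene_e.png

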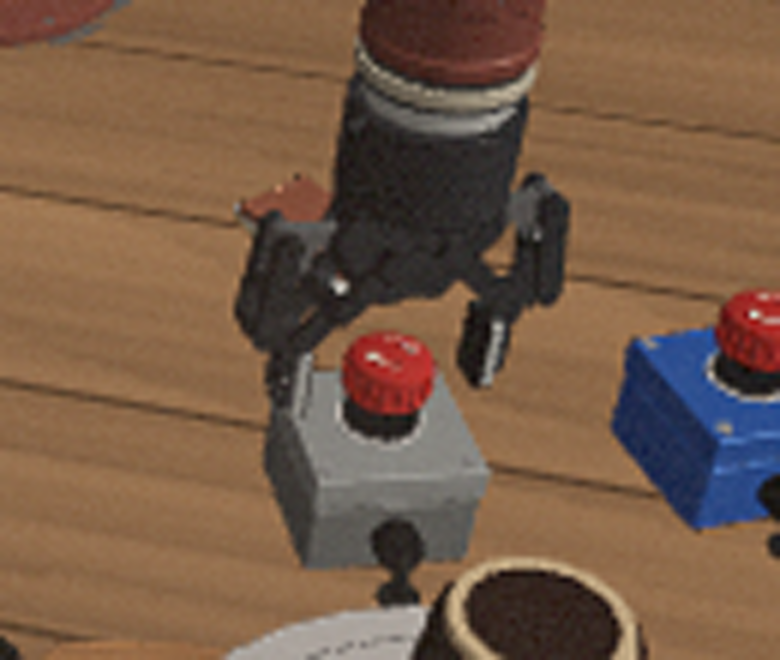

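Head at crop (388,370) is back up and untwisted, and looks the same as at the start. Now going to the handle.

step_arm([
  {"claw": -1,"x": 0,"y": 0,"z": -0.25,"wx": 0,"wy": 0,"wz": 0},
  {"claw": -1,"x": 0,"y": 0,"z": -0.5,"wx": 0,"wy": 0,"wz": 0},
  {"claw": -1,"x": 0,"y": 0,"z": -0.75,"wx": 0,"wy": 0,"wz": 0},
  {"claw": -1,"x": -0.1,"y": 0.2,"z": -1,"wx": 0,"wy": 0,"wz": 0},
  {"claw": -1,"x": -0.2,"y": 0.4,"z": -1,"wx": 0,"wy": 0,"wz": 0},
  {"claw": -1,"x": -0.3,"y": 0.6,"z": -1,"wx": 0,"wy": 0,"wz": 0},
  {"claw": -1,"x": -0.4,"y": 0.8,"z": -1,"wx": 0,"wy": 0,"wz": 0},
  {"claw": -1,"x": -0.46,"y": 1,"z": -1,"wx": 0,"wy": 0,"wz": 0},
])

```text
time: 13.4
tool_pos: [0.4878, 0.1931, 0.1603]
tool_rot: [-0.0, 0.966, 0.257, 0.0]
contact_force: [0.5, 0.3, 0.3]
gripper_width: 1.0
```

step_arm([
  {"claw": -1,"x": 0,"y": 0.12,"z": 0,"wx": 0,"wy": 0,"wz": 0},
  {"claw": -1,"x": 0,"y": 0.25,"z": 0,"wx": 0,"wy": 0,"wz": 0},
  {"claw": -1,"x": 0,"y": 0.37,"z": 0,"wx": 0,"wy": 0,"wz": 0},
  {"claw": -1,"x": 0,"y": 0.5,"z": 0,"wx": 0,"wy": 0,"wz": 0},
  {"claw": -1,"x": 0,"y": 0.62,"z": 0,"wx": 0,"wy": 0,"wz": 0},
  {"claw": -1,"x": 0,"y": 0.75,"z": 0,"wx": 0,"wy": 0,"wz": 0},
  {"claw": -1,"x": 0,"y": 0.87,"z": 0,"wx": 0,"wy": 0,"wz": 0},
  {"claw": -1,"x": 0,"y": 1,"z": 0,"wx": 0,"wy": 0,"wz": 0},
])

```text
time: 14.4
tool_pos: [0.538, 0.1063, 0.1603]
tool_rot: [-0.0, 0.966, 0.257, -0.0]
contact_force: [0.3, -0.4, 0.5]
gripper_width: 0.999
```

step_arm([
  {"claw": -1,"x": 0,"y": 0.12,"z": 0,"wx": 0,"wy": 0,"wz": -0.06},
  {"claw": -1,"x": 0,"y": 0.25,"z": 0,"wx": 0,"wy": 0,"wz": -0.12},
  {"claw": -1,"x": 0,"y": 0.37,"z": 0,"wx": 0,"wy": 0,"wz": -0.18},
  {"claw": -1,"x": 0,"y": 0.5,"z": 0,"wx": 0,"wy": 0,"wz": -0.24},
  {"claw": -1,"x": 0,"y": 0.62,"z": 0,"wx": 0,"wy": 0,"wz": -0.3},
  {"claw": -1,"x": 0,"y": 0.75,"z": 0,"wx": 0,"wy": 0,"wz": -0.36},
  {"claw": -1,"x": 0,"y": 0.87,"z": 0,"wx": 0,"wy": 0,"wz": -0.418},
  {"claw": -1,"x": 0,"y": 1,"z": 0,"wx": 0,"wy": 0,"wz": -0.418},
])

```text
time: 15.4
tool_pos: [0.5876, 0.0194, 0.1602]
tool_rot: [-0.0, 0.779, 0.627, -0.0]
contact_force: [-0.1, -0.9, -0.1]
gripper_width: 1.001
```

Run:
```python
from snap import *
snap("f",{"scene":(230,150,130,110,6),"top":(230,160,100,110,5)})
s=state();print({k:s[k] for k in("tool_pos","tool_rot","contact_force","gripper_width","time")})
```

```text
{'tool_pos': array([0.58784006, 0.01898674, 0.16034963]), 'tool_rot': array([1.63715732e-04, 7.79886500e-01, 6.25920938e-01, 1.09396921e-05]), 'contact_force': array([ 0.78758788,  0.30702089, -1.13537376]), 'gripper_width': 0.998140901343835, 'time': 15.5}
```

View pics/scene_f.png

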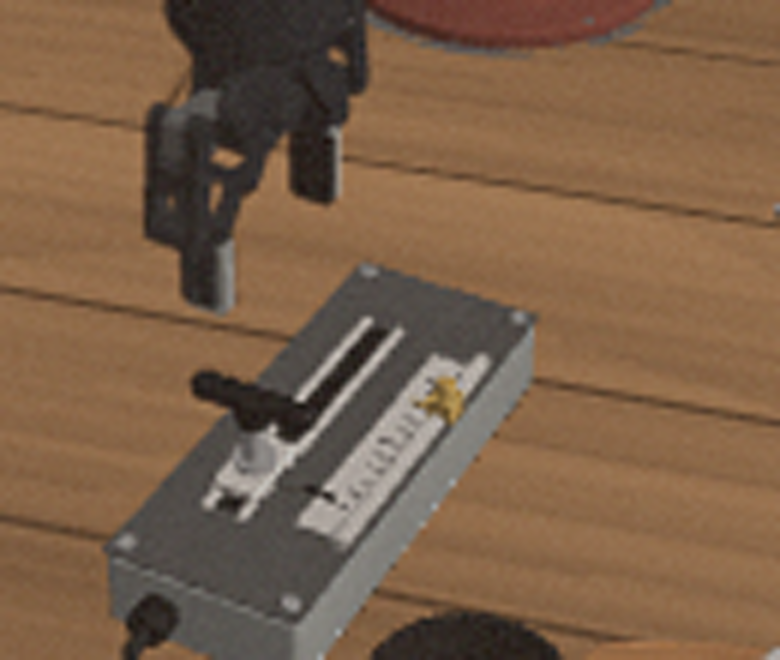

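View pics/top_f.png

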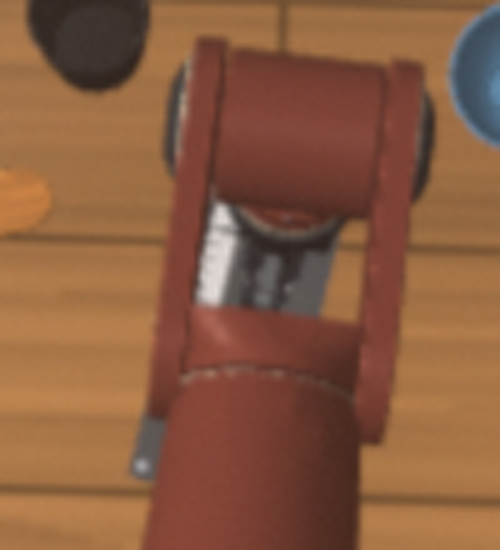

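step_arm([
  {"claw": -1,"x": -0.04,"y": 0.04,"z": 0.05,"wx": 0,"wy": 0,"wz": 0},
  {"claw": -1,"x": -0.08,"y": 0.075,"z": 0.15,"wx": 0,"wy": 0,"wz": 0},
  {"claw": -1,"x": -0.08,"y": 0.075,"z": 0.3,"wx": 0,"wy": 0,"wz": 0},
  {"claw": -1,"x": -0.08,"y": 0.075,"z": 0.45,"wx": 0,"wy": 0,"wz": 0},
  {"claw": -1,"x": -0.08,"y": 0.075,"z": 0.6,"wx": 0,"wy": 0,"wz": 0},
  {"claw": -1,"x": -0.08,"y": 0.075,"z": 0.75,"wx": 0,"wy": 0,"wz": 0},
  {"claw": -1,"x": -0.08,"y": 0.075,"z": 0.84,"wx": 0,"wy": 0,"wz": 0},
  {"claw": -1,"x": -0.08,"y": 0.075,"z": 0.84,"wx": 0,"wy": 0,"wz": 0},
])

```text
time: 16.5
tool_pos: [0.5922, 0.0109, 0.0752]
tool_rot: [-0.001, 0.779, 0.627, -0.001]
contact_force: [-0.2, 0.1, 0.0]
gripper_width: 0.999
```

Run:
```python
from snap import *
snap("g",{"scene":(230,150,130,110,6)})
s=state();print({k:s[k] for k in("tool_pos","tool_rot","contact_force","gripper_width","time")})
```

```text
{'tool_pos': array([0.59285227, 0.01081273, 0.07614586]), 'tool_rot': array([-9.25850548e-05,  7.78889787e-01,  6.27160813e-01, -7.08197905e-05]), 'contact_force': array([-0.60030674,  0.56004304, -0.17634798]), 'gripper_width': 1.001431453247465, 'time': 16.55}
```

View pics/scene_g.png

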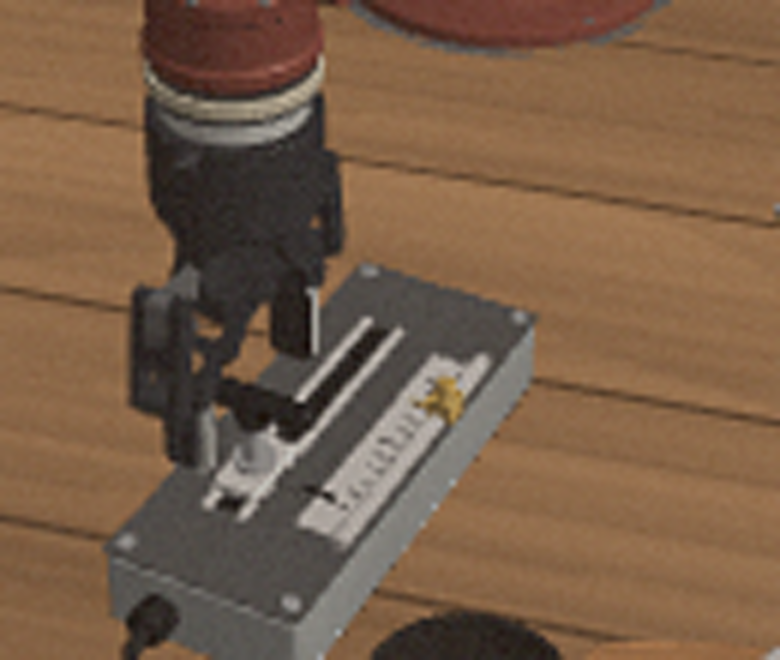

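The bar (crop 255,405) sits between the two fingers (190,440 and 295,320). I'll close on it.

step_arm([
  {"claw": -0.5,"x": 0,"y": 0,"z": 0,"wx": 0,"wy": 0,"wz": 0},
  {"claw": 0,"x": 0,"y": 0,"z": 0,"wx": 0,"wy": 0,"wz": 0},
  {"claw": 0.3,"x": 0,"y": 0,"z": 0,"wx": 0,"wy": 0,"wz": 0},
  {"claw": 0.5,"x": 0,"y": 0,"z": 0,"wx": 0,"wy": 0,"wz": 0},
  {"claw": 0.7,"x": 0,"y": 0,"z": 0,"wx": 0,"wy": 0,"wz": 0},
  {"claw": 1,"x": 0,"y": 0,"z": 0,"wx": 0,"wy": 0,"wz": 0},
  {"claw": 1,"x": 0,"y": 0,"z": 0,"wx": 0,"wy": 0,"wz": 0},
  {"claw": 1,"x": 0,"y": 0,"z": 0,"wx": 0,"wy": 0,"wz": 0},
])

```text
time: 17.55
tool_pos: [0.5933, 0.0107, 0.0766]
tool_rot: [0.0, 0.779, 0.627, 0.0]
contact_force: [1.5, -0.3, -0.6]
gripper_width: 0.14
```

Run:
```python
from snap import *
snap("h",{"scene":(250,185,80,80,8)})
s=state();print({k:s[k] for k in("tool_pos","tool_rot","contact_force","gripper_width","time")})
```

```text
{'tool_pos': array([0.59328299, 0.01072054, 0.07661247]), 'tool_rot': array([4.00986452e-04, 7.78897074e-01, 6.27151548e-01, 3.49811271e-04]), 'contact_force': array([ 1.82558335, -0.94345427,  0.3548199 ]), 'gripper_width': 0.1398956600310772, 'time': 17.6}
```

View pics/scene_h.png

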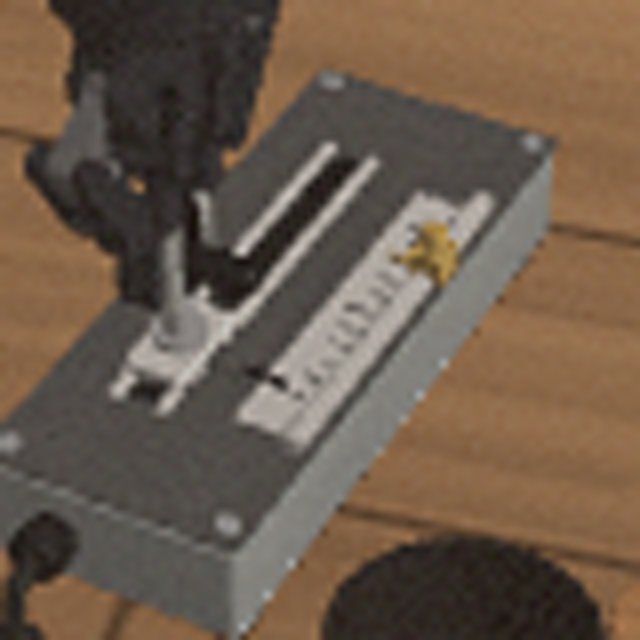

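Run:
```python
from h import *
yaw=-.214;ux=np.array([np.cos(yaw),np.sin(yaw),0]);uy=np.array([-ux[1],ux[0],0])
for n,p in(("ptip",(284,384)),("proot",(248,372)),("mtip",(394,258)),("mroot",(408,263))):
    P=pl("scene",cr(p,250,185,8),.054);print(n,P,P@ux,P@uy)
P=pl("scene",cr((284,384),250,185,8),.054)
for d in(.07,.075,.08,.085):print(d,(proj("scene",P-d*ux)-[250,185])*8)
print("tcp",np.array([.5933,.0107,0])@ux,np.array([.5933,.0107,0])@uy)
```

```text
ptip [0.60610609 0.05556495 0.054     ] 0.5804800104625294 0.18301643113102523
proot [0.60353738 0.04204806 0.054     ] 0.5808404779487043 0.1692623556382848
mtip [0.53010246 0.07449767 0.054     ] 0.5021893352736977 0.18537636222327084
mroot [0.53147046 0.07998441 0.054     ] 0.5023609017715666 0.19102846905199872
0.07 [374.02738295 265.50556727]
0.075 [380.40465485 257.66453995]
0.08 [386.74344462 249.87082745]
0.085 [393.04409951 242.12400281]
tcp 0.5774940211752887 0.13645525093156105
```

step_arm([
  {"claw": 1,"x": 0,"y": -0.08,"z": 0,"wx": 0,"wy": 0,"wz": 0},
  {"claw": 1,"x": 0,"y": -0.17,"z": 0,"wx": 0,"wy": 0,"wz": 0},
  {"claw": 1,"x": 0,"y": -0.26,"z": 0,"wx": 0,"wy": 0,"wz": 0},
  {"claw": 1,"x": 0,"y": -0.35,"z": 0,"wx": 0,"wy": 0,"wz": 0},
  {"claw": 1,"x": 0,"y": -0.44,"z": 0,"wx": 0,"wy": 0,"wz": 0},
  {"claw": 1,"x": 0,"y": -0.53,"z": 0,"wx": 0,"wy": 0,"wz": 0},
  {"claw": 1,"x": 0,"y": -0.6,"z": 0,"wx": 0,"wy": 0,"wz": 0},
  {"claw": 1,"x": 0,"y": -0.6,"z": 0,"wx": 0,"wy": 0,"wz": 0},
])

```text
time: 18.6
tool_pos: [0.536, 0.0232, 0.0766]
tool_rot: [0.002, 0.779, 0.627, 0.002]
contact_force: [9.6, -1.6, -4.9]
gripper_width: 0.143
```

Run:
```python
from snap import *
snap("i",{"scene":(260,185,70,60,10)})
s=state();print({k:s[k] for k in("tool_pos","tool_rot","contact_force","gripper_width","time")})
```

```text
{'tool_pos': array([0.53608744, 0.02318198, 0.076633  ]), 'tool_rot': array([0.00225581, 0.77892436, 0.6271105 , 0.00204352]), 'contact_force': array([ 9.80535492, -0.99267419, -6.17898699]), 'gripper_width': 0.1396608995255207, 'time': 18.65}
```

View pics/scene_i.png

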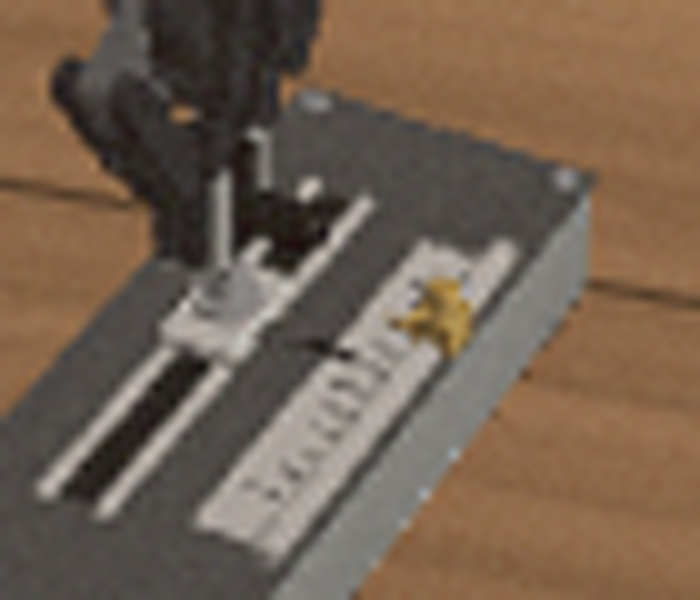

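Run:
```python
from h import *
yaw=-.214;ux=np.array([np.cos(yaw),np.sin(yaw),0]);uy=np.array([-ux[1],ux[0],0])
for n,p in(("ptip",(355,356)),("proot",(305,341)),("mtip",(392,322)),("mroot",(412,328))):
    P=pl("scene",cr(p,260,185,10),.054);print(n,P,P@ux,P@uy)
print((np.array([.53609,.02318,0])-[.59328,.01072,0])@ux)
```

```text
ptip [0.54747758 0.06803236 0.054     ] 0.5205411559680568 0.18274849098430176
proot [0.54491201 0.05269672 0.054     ] 0.5212909379093924 0.1672178216470971
mtip [0.5298775  0.07425587 0.054     ] 0.5020208559399251 0.18509230595195053
mroot [0.53094216 0.08039969 0.054     ] 0.5017564672044705 0.19132208014179614
-0.05853158788907425
```

step_arm([
  {"claw": 1,"x": 0,"y": -0.04,"z": 0,"wx": 0,"wy": 0,"wz": 0},
  {"claw": 1,"x": 0,"y": -0.08,"z": 0,"wx": 0,"wy": 0,"wz": 0},
  {"claw": 1,"x": 0,"y": -0.12,"z": 0,"wx": 0,"wy": 0,"wz": 0},
  {"claw": 1,"x": 0,"y": -0.15,"z": 0,"wx": 0,"wy": 0,"wz": 0},
  {"claw": 1,"x": 0,"y": -0.18,"z": 0,"wx": 0,"wy": 0,"wz": 0},
  {"claw": 1,"x": 0,"y": -0.185,"z": 0,"wx": 0,"wy": 0,"wz": 0},
  {"claw": 1,"x": 0,"y": -0.185,"z": 0,"wx": 0,"wy": 0,"wz": 0},
  {"claw": 1,"x": 0,"y": -0.185,"z": 0,"wx": 0,"wy": 0,"wz": 0},
])

```text
time: 19.65
tool_pos: [0.5187, 0.027, 0.0767]
tool_rot: [0.003, 0.779, 0.627, 0.003]
contact_force: [11.3, -2.1, -8.1]
gripper_width: 0.14
```

Run:
```python
from snap import *
snap("j",{"scene":(275,190,50,45,14),"top":(230,160,100,110,5)})
s=state();print({k:s[k] for k in("tool_pos","tool_rot","contact_force","gripper_width","time","joint_vel")})
```

```text
{'tool_pos': array([0.51872504, 0.02697289, 0.07666476]), 'tool_rot': array([0.00279206, 0.77896953, 0.62705035, 0.00255495]), 'contact_force': array([11.83016724, -1.91933035, -7.40318369]), 'gripper_width': 0.13724525095786372, 'time': 19.75, 'joint_vel': array([ 0.00100395,  0.00138695,  0.00073345,  0.00132193,  0.00194646,
       -0.00026489])}
```

View pics/scene_j.png

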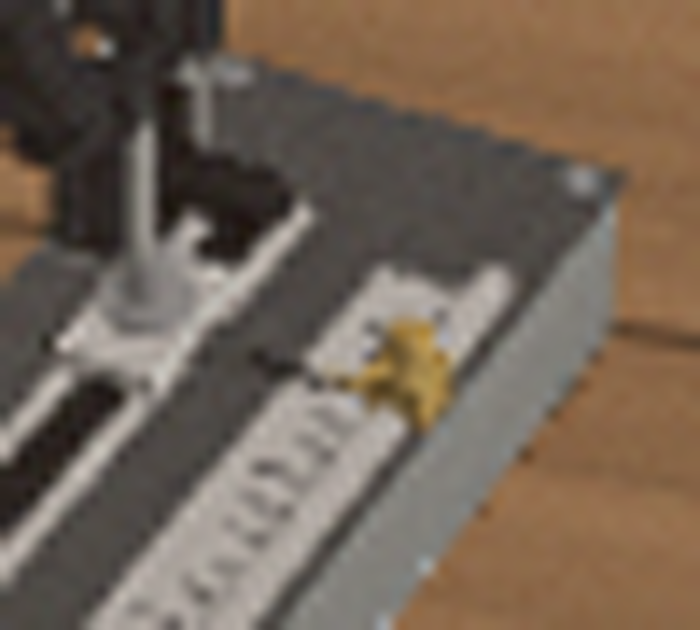

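View pics/top_j.png

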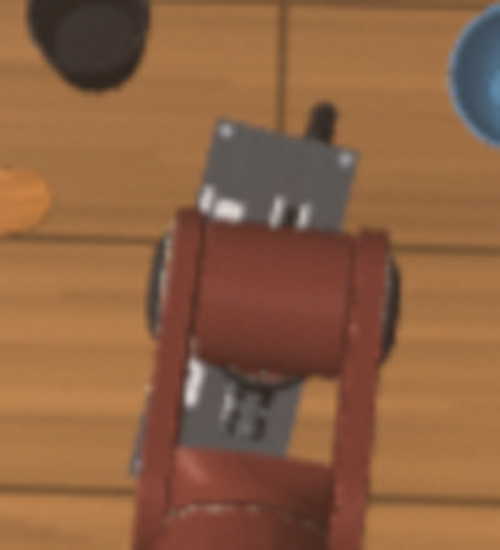

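Run:
```python
from h import *
yaw=-.214;ux=np.array([np.cos(yaw),np.sin(yaw),0]);uy=np.array([-ux[1],ux[0],0])
for n,p in(("proot",(258,358)),("ptip",(322,380)),("mtip",(332,382)),("mroot",(362,386))):
    P=pl("scene",cr(p,275,190,14),.054);print(n,P@ux,P@uy)
```

```text
proot 0.5031686786849673 0.16712612341711475
ptip 0.5033654951732256 0.18189762271646193
mtip 0.502981672445353 0.18398268834946785
mroot 0.5012557535206976 0.18993770921736947
```

step_arm([
  {"claw": 1,"x": 0,"y": 0,"z": 0,"wx": 0,"wy": 0,"wz": 0},
  {"claw": 1,"x": 0,"y": 0,"z": 0,"wx": 0,"wy": 0,"wz": 0},
  {"claw": 1,"x": 0,"y": 0,"z": 0,"wx": 0,"wy": 0,"wz": 0},
  {"claw": 1,"x": 0,"y": 0,"z": 0,"wx": 0,"wy": 0,"wz": 0},
  {"claw": 1,"x": 0,"y": 0,"z": 0,"wx": 0,"wy": 0,"wz": 0},
  {"claw": 1,"x": 0,"y": 0,"z": 0,"wx": 0,"wy": 0,"wz": 0},
  {"claw": 1,"x": 0,"y": 0,"z": 0,"wx": 0,"wy": 0,"wz": 0},
  {"claw": 1,"x": 0,"y": 0,"z": 0,"wx": 0,"wy": 0,"wz": 0},
])

```text
time: 20.75
tool_pos: [0.5187, 0.027, 0.0767]
tool_rot: [0.003, 0.779, 0.627, 0.003]
contact_force: [11.1, -2.4, -7.2]
gripper_width: 0.141
```

Run:
```python
from snap import *
snap("k",{"scene":(265,170,140,100,5)})
s=state();print({k:s[k] for k in("tool_pos","contact_force","gripper_width","time")})
```

```text
{'tool_pos': array([0.51874546, 0.02696817, 0.07666757]), 'contact_force': array([11.81045989, -2.30715995, -6.73594255]), 'gripper_width': 0.13685204305142742, 'time': 20.8}
```

View pics/scene_k.png

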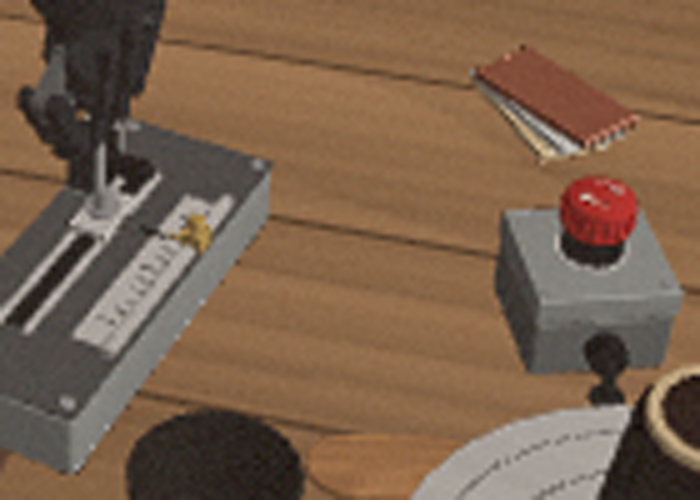

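The index (crop 165,236) lines up with the brass index to within about 1 mm. The stop (600,210) is up, and the arm is steady with about 12 N of spring force. I'm handing in now.

```bash
python3 -c "
from plant import *
print(job_done())"
```

```text
the job is handed in; nothing more can be done
None
```

The emergency stop was cycled and the speed control is now held at the set marker. I handed the job in at about 20.8 s; the hand-in gives no verdict.

**Emergency stop:** I used the grey box's mushroom button and left the blue look-alike alone. I gripped the head and pressed it down with about 17 N, past the roughly 8 N detent. I then twisted it about 0.84 rad clockwise and opened the fingers. It sprang back up, and the last picture shows it up and untwisted.

**Speed control:** I gripped the T-bar and drew it about 78 mm in two pulls, stopping at the marker. In the last close-up the two indexes differ by 0.4 to 2 mm along the scale, against the 5 mm allowed. The arm was steady, with a 12 N pull against the spring.

**What disagreed or was not checked:**
- **Camera offset:** The two cameras put the same points about 4 to 8 mm apart along x, so I averaged them for the grasps. I set the final alignment from the scene camera alone, because the arm hid the indexes from the top camera.
- **Sideways force:** The stop was gripped slightly off centre, which gave up to 12 N of sideways force.
- **Draw distance:** On the first pull the image showed about 60 mm of movement and the arm reported 58.5 mm.
- **Other items:** The marker appeared not to have moved. I did not measure the loose items, but the arm stayed clear of them and met no unexpected force.

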